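# Load polishing chips into the finishing machine behind its sliding guard

### The arm

A 6-joint arm with a two-finger parallel gripper is mounted at the origin on the work surface. World frame = base frame: x ahead of the robot, y to its left, z up, the work surface at z = 0. Lengths are in m, angles in rad, forces in N, time in s.
With the tool pointing down it reaches from about 0.35 to 0.725 m from the base axis. Payload 6 kg.
Tool frame: the origin (TCP) lies at the very end of the fingers, on their centre line; the grasp point (between the pads) lies 19 mm behind it (bot.grasp_offset is the distance from the TCP to the grasp point, in m); z points along the fingers, y is the line along which they close (so a half turn about z gives the same grasp; the last joint's range is limited). The gripper opens to 85 mm and grips with 20 to 120 N. Pads are 22 mm wide; open, the fingers measure 114 mm over their backs; the gripper's body (76 mm by 85 mm) begins 54 mm behind the grasp point. The pads swing forward as they close: fully open they stand 13 mm farther back than shut.
Start: joints at [-0.897, 0.04, 0.085, 0, -1.615, -0.334], TCP at [0.2, -0.566, 0.231] pointing down, gripper open.
Joint ranges: [-2.56, 2.56], [-1.29, 2.01], [-1.08, 1.49], [-3.29, 1.98], [-2.81, -0.18], [-2.99, 2.99]. Speed limits (rad/s): [2.57, 2.57, 3.01, 3.14, 3.14, 3.14].

### API

Orientations are given as a unit quaternion [x, y, z, w].
In Python, from bench import bot gives the robot as it stands. The module is installed in compiled form; this text tells all that it offers.
- The arm moves only by the tool step_arm, never from a script. Its argument "steps" is a list of rows, each an object with "slide": the shift along the tool's x, y, z in m, a list of three; "twist": the turn, a rotation vector about the tool's x, y, z in rad, a list of three. A call has exactly 10 rows; each row shifts and turns the commanded pose from where the row before left it, along the tool's axes as they then stand; what a row does not reach is not made up. A row lasts 1/8 s, in which the tool goes at most 62.5 mm and 10.7 degrees, less where a joint would pass 70% of its speed; a pose out of reach is approached as far as the arm can. A call with a gripper value outside its range is refused whole. "hand" is the gripper's target within -1 to 1 (shut at 1, half-way at 0, fully open at -1), set as the call begins (left out, the last holds). The fingers move at their own pace and stop on an object; the grip force is fixed at half the most. Time passes only in rows, so rows that do not move let the fingers close, or fill a call up. It gives the time, the measured TCP pose, the force, the opening and the grip force at its end, in the units of the state.
- bot.get_obs(): the state, without advancing time (a new reading comes with each control period).
- bot.read_camera(name): name is "scene" or "top" or "wrist"; returns the picture (480x640x3 uint8, red, green, blue); there is no depth.
- bot.calibration(name): a dict with "K" (3x3 intrinsics, pixels), "R" (3x3) and "t" (3): a world point X has camera coordinates R X + t. Camera axes: x right, y down, z forward; pixel columns grow to the right and rows downward; lengths in m; the calibration is good to about 2 mm. A picture is of the moment at which its call begins: read the wrist's pose just before it. calibration takes no time and is no camera call; for the wrist camera it gives the pose at the moment of the call.
- bot.sign_off(): hands the job in; it is judged then, once.
The state is a dict: "t": time; "q": joint angles; "qvel": joint speeds; "effort": joint torques, N m; "tool_pos": TCP position; "tool_rot": TCP orientation; "contact_force": force on the tool from outside, world axes, zero at the start; "wrist_torque": the same for the moment, N m; "gripper_width": finger opening in m; "grip_force": force on a finger pad.
Only numpy, scipy, OpenCV 4.12 (cv2) and the standard library are available. Lean on these libraries where they do the work, as an engineer would, in place of code of your own. Each camera call takes 0.05 s, during which the arm holds its last target. There are 200 camera calls.

### The job

Slide the finishing machine's clear guard fully open by its red lug, then use the scoop (never the fingers) to carry at least three of the six polishing chips from the white tray into the machine's hopper, leaving no chip anywhere but in the hopper or the tray. Stand the empty scoop back upright on its blue mat and slide the guard fully shut. Leave the other things on the bench where they are.

Things in the scene. Friction and masses are not known exactly. Their poses are not given: they have to be found in the camera images.
- hopper_mouth (a point): Centre of the hopper's mouth in the grey finishing machine, level with its deck, 120 mm above the bench. Square well, 120 x 120 mm inside, 70 mm deep, black floor. Axes are the machine's: it is 190 mm along x; along y (the guard's track) it reaches 85 mm to -y of this point and 255 mm to +y (motor half). Aluminium tracks at x = 80 to 92 mm either side rise 14 mm above the deck.
- guard_lug (a point): Centre of the top of the red lug in the middle of the sliding guard, 165 mm above the bench. The lug is an upright tab 50 mm along the machine's x, 12 mm thick along y (the sliding direction), 34 mm tall above the clear guard plate, whose top is 131 mm above the bench. The plate is 156 x 146 mm with yellow edges. Axes are the machine's own.
- guard (a joint): Travel of the guard along its track in m, towards the machine's +y: 0 shut (plate covers the hopper, lug over the hopper's centre), 0.15 fully open (plate over the motor half). Stays where it is left; friction a few N.
- tray: White open tray fixed to the bench, 190 mm (its x) by 98 mm (its y), 30 mm tall, walls and floor 5 mm thick (inside 180 x 88 mm). Origin: centre of its underside. The six chips lie in the -x half (nearer the robot); the +x half is free.
- mat: Blue mat fixed to the bench, 170 mm (x) by 130 mm (y), 3 mm thick. Origin: centre of its underside. The scoop stands on it.
- scoop: Steel scoop with a dark wooden handle, about 140 g, standing on its flat underside. Pan 70 mm long (x), 76 mm wide (y), floor 1.5 mm, side walls 20 mm tall that begin 20 mm behind the lip, back wall at +x 22 mm tall, open towards its own -x. Origin: centre of the pan's underside; lip at x = -35 mm. z up.
- scoop_grip (a point): Where to hold the scoop: in its upright handle, a bar 14 mm thick (y), 28 mm long (x), from the underside to 85 mm height, its centre 49 mm to +x of the scoop's origin; this point is 65 mm above the underside.
- scoop_pan (a point): Middle of the scoop's pan, 10 mm above its underside.
- chip1: Terracotta-coloured faceted polishing chip, 22 mm across, 20 mm tall, 14 g. Origin at its centre.
- chip2: Green faceted polishing chip, 22 mm across, 20 mm tall, 14 g. Origin at its centre.
- chip3: Terracotta-coloured faceted polishing chip, 22 mm across, 20 mm tall, 14 g. Origin at its centre.
- chip4: Green faceted polishing chip, 22 mm across, 20 mm tall, 14 g. Origin at its centre.
- chip5: Terracotta-coloured faceted polishing chip, 22 mm across, 20 mm tall, 14 g. Origin at its centre.
- chip6: Green faceted polishing chip, 22 mm across, 20 mm tall, 14 g. Origin at its centre.
- bottle: Bystander: bottle, white with a green cap, 44 mm across, 90 mm tall; origin at its underside's centre or in its middle. Leave it alone.
- jar: Bystander: amber jar, 70 mm across, 85 mm tall; origin at its underside's centre or in its middle. Leave it alone.
- dish: Bystander: white bowl, 90 mm across, 30 mm tall; origin at its underside's centre or in its middle. Leave it alone.
- brush: Bystander: brush lying flat; origin at its underside's centre or in its middle. Leave it alone.
- hammer: Bystander: small hammer lying flat; origin at its underside's centre or in its middle. Leave it alone.
- spool: Bystander: brass cylinder, 44 mm across, 35 mm tall; origin at its underside's centre or in its middle. Leave it alone.
- charcoal: Bystander: terracotta-coloured soldering block 100 x 60 x 25 mm; origin at its underside's centre or in its middle. Leave it alone.

How it is judged:
By the outcome, as a careful person would: the job done as asked, in the order asked, and still so for the second after the job is handed in, with the robot touching nothing.
It also fails if it takes over 72 s, if anything falls off the work surface, if the arm or the gripper's body presses on something with over 40 N, if the wrist force passes 120 N, or if a joint passes its speed limit or range.

## Working session

There is one attempt and no reset: what is moved stays moved. The work goes in short steps, Python scripts to look and compute and a tool call to move; the robot and the scene stay as the last step left them, time stands still between calls to the robot, and variables do not carry over. Pictures are saved under pics/ and viewed, at most 10 in all, crops included, and the job is handed in when it is done.

Besides the shell and the picture viewer there is one more tool, called after ">>>" by a JSON object that holds its "method" and its "body", one argument or row to a line. step_arm: Moves the arm, as the interface text tells. Its arguments: {"type":"object","properties":{"steps":{"type":"array","items":{"type":"object","properties":{"slide":{"type":"array","items":{"type":"number"}},"twist":{"type":"array","items":{"type":"number"}}}}},"hand":{"type":"number"}},"required":["steps"]}

```bash
mkdir -p pics; python3 - <<'E'
from bench import bot
import cv2
o=bot.get_obs(); print(o['t'],o['tool_pos'],o['tool_rot'],o['gripper_width'],bot.grasp_offset)
for n in ('top','scene'):
    im=bot.read_camera(n); cv2.imwrite(f'pics/{n}0.png',im[:,:,::-1]); c=bot.calibration(n); print(n,c)
E
```

```text
0.0 [ 0.19995978 -0.56535397  0.23025135] [-1.69092338e-01  9.85599800e-01  8.73915019e-04 -2.29722383e-04] 0.085620370344416 0.0187
top {'K': array([[589.81196875,   0.        , 311.3704906 ],
       [  0.        , 589.81196875, 246.68909857],
       [  0.        ,   0.        ,   1.        ]]), 'R': array([[-0.0258201 , -0.99966456,  0.00202356],
       [-0.998694  ,  0.02570565, -0.04415339],
       [ 0.04408657, -0.00316096, -0.99902271]]), 't': array([-0.15466803,  0.53658556,  1.40028896])}
scene {'K': array([[617.13519006,   0.        , 315.47641687],
       [  0.        , 617.13519006, 243.499313  ],
       [  0.        ,   0.        ,   1.        ]]), 'R': array([[ 0.18690682,  0.98233132, -0.00954037],
       [ 0.80024313, -0.15787972, -0.5785196 ],
       [-0.56980415,  0.10049465, -0.81561269]]), 't': array([ 0.06627448, -0.38242631,  2.09650047])}
```

View pics/top0.png

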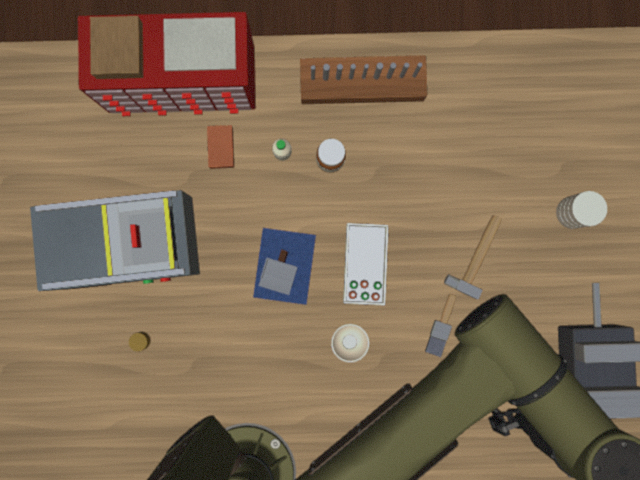

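View pics/scene0.png

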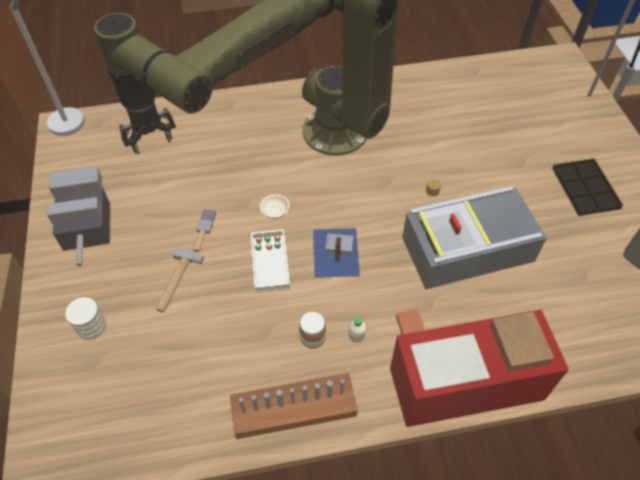

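```bash
cat > h.py <<'E'
import numpy as np, cv2
from bench import bot
def world(n,px,z,c=None):
    c=c or bot.calibration(n); px=np.atleast_2d(px)
    d=np.c_[px,np.ones(len(px))]@np.linalg.inv(c['K']).T@c['R']; o=-c['R'].T@c['t']
    return o+d*((z-o[2])/d[:,2])[:,None]
def pix(n,X,c=None):
    c=c or bot.calibration(n); p=(np.atleast_2d(X)@c['R'].T+c['t'])@c['K'].T; return p[:,:2]/p[:,2:]
E
python3 - <<'E'
from h import *
im=cv2.imread('pics/top0.png')
a=cv2.resize(im[188:298,25:205],None,fx=3.0,fy=3.0,interpolation=cv2.INTER_CUBIC)
b=cv2.resize(im[220:310,245:395],(540,324-54),interpolation=cv2.INTER_CUBIC) if 0 else cv2.resize(im[222:310,245:395],None,fx=3,fy=3,interpolation=cv2.INTER_CUBIC)
b=cv2.copyMakeBorder(b,0,0,0,a.shape[1]-b.shape[1],cv2.BORDER_CONSTANT)
cv2.imwrite('pics/crop1.png',np.vstack([a,b]))
hsv=cv2.cvtColor(im,cv2.COLOR_BGR2HSV)
def seg(lo,hi,box):
    m=cv2.inRange(hsv,lo,hi); k=np.zeros_like(m); x0,y0,x1,y1=box; k[y0:y1,x0:x1]=m[y0:y1,x0:x1]
    n,l,s,c=cv2.connectedComponentsWithStats(k); i=1+np.argsort(-s[1:,4])[:4]
    for j in i: 
        r=cv2.minAreaRect(np.argwhere(l==j)[:,::-1].astype(np.float32)); print(s[j,4],c[j].round(1),np.round(r[1],1),round(r[2],1))
    return
print('lug');seg((0,150,90),(8,255,255),(120,215,150,260))
print('yellow');seg((20,120,120),(35,255,255),(90,190,190,290))
print('mat');seg((100,100,40),(125,255,255),(245,220,325,310))
print('pan');seg((0,0,90),(130,80,255),(255,255,305,300))
print('tray');seg((0,0,170),(180,40,255),(335,215,395,310))
E
```

```text
lug
115 [133.6 235.7] [21.5  5.3] 84.3
yellow
310 [168.5 233. ] [70.4  4.4] 84.3
302 [106.3 239.4] [70.3  4.3] 84.6
mat
2448 [287. 262.] [52.1 69.1] 7.8
pan
981 [277.4 275.9] [33.2 30.2] 16.9
18 [255.9 272.8] [ 1.4 12.2] 8.1
9 [257.3 262. ] [5. 1.] 90.0
9 [257.  297.8] [5.3 1.4] 11.3
tray
2682 [365.2 259.6] [41.3 80.1] 2.4
11 [352.5 294.4] [2.8 2.8] 45.0
10 [375.5 296.2] [2. 3.] 90.0
8 [364.1 283.9] [2. 2.] 90.0
```

View pics/crop1.png

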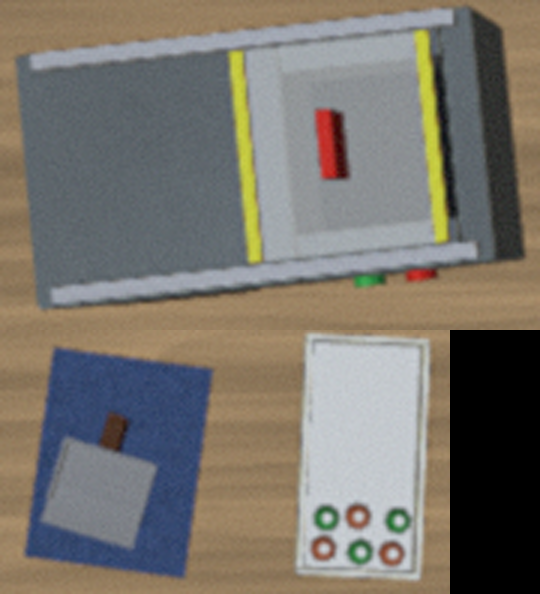

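```bash
python3 - <<'E'
from h import *
np.set_printoptions(precision=4,suppress=True)
c=lambda u,v:(25+u/3,188+v/3); d=lambda u,v:(245+u/3,222+(v-330)/3)
y=world('top',[(168.5,233),(106.3,239.4)],.131);print('yellow',y,'ctr',y.mean(0),'sep',np.linalg.norm(y[0]-y[1]))
v=y[1]-y[0];print('track dir deg',np.degrees(np.arctan2(v[1],v[0])))
print('lug',world('top',[(133.6,235.7),c(326,144)],.165))
m=world('top',[d(55,347),d(212,369),d(186,577),d(25,554)],.003);print('mat',m,m.mean(0))
print(np.linalg.norm(m[0]-m[1]),np.linalg.norm(m[1]-m[2]))
p=world('top',[d(65,435),d(157,463),d(132,549),d(40,520)],.01);print('pan',p,p.mean(0),'back wall mid ',p[:2].mean(0),'lip',p[2:].mean(0))
v=p[:2].mean(0)-p[2:].mean(0);print('scoop yaw',np.degrees(np.arctan2(v[1],v[0])),np.linalg.norm(v))
v=p[0]+p[3]-p[1]-p[2];print('perp yaw',np.degrees(np.arctan2(-v[0],v[1])), np.linalg.norm(v)/2)
print('handle top',world('top',[d(116,416)],.085))
t=world('top',[d(305,333),d(430,339),d(420,579),d(296,574)],.03);print('tray',t,t.mean(0))
v=t[:2].mean(0)-t[2:].mean(0);print('tray yaw',np.degrees(np.arctan2(v[1],v[0])),np.linalg.norm(v),np.linalg.norm(t[0]-t[1]))
ch=world('top',[d(326,518),d(358,516),d(398,520),d(322,548),d(359,552),d(391,553)],.024)
a=np.arctan2(v[1],v[0]);R=np.array([[np.cos(a),np.sin(a)],[-np.sin(a),np.cos(a)]])
print('chips in tray',(ch-t.mean(0))[:,:2]@R.T)
E
```

```text
yellow [[0.5653 0.1445 0.131 ]
 [0.5547 0.2809 0.131 ]] ctr [0.56   0.2127 0.131 ] sep 0.1368636516789176
track dir deg 94.42390682477223
lug [[0.5589 0.2109 0.165 ]
 [0.5583 0.2108 0.165 ]]
mat [[ 0.5817 -0.0538  0.003 ]
 [ 0.5608 -0.1796  0.003 ]
 [ 0.3947 -0.1544  0.003 ]
 [ 0.4164 -0.0261  0.003 ]] [ 0.4884 -0.1035  0.003 ]
0.12750317020173008 0.16796670851125237
pan [[ 0.5105 -0.0608  0.01  ]
 [ 0.4863 -0.1336  0.01  ]
 [ 0.4184 -0.112   0.01  ]
 [ 0.4433 -0.0393  0.01  ]] [ 0.4646 -0.0864  0.01  ] back wall mid  [ 0.4984 -0.0972  0.01  ] lip [ 0.4309 -0.0757  0.01  ]
scoop yaw -17.663171132706132 0.07090980300108249
perp yaw -18.66123431622177 0.0768446056488751
handle top [[ 0.5218 -0.1051  0.085 ]]
tray [[ 0.5856 -0.2534  0.03  ]
 [ 0.5783 -0.3519  0.03  ]
 [ 0.3898 -0.3381  0.03  ]
 [ 0.3962 -0.241   0.03  ]] [ 0.4875 -0.2961  0.03  ]
tray yaw -3.9762027747144733 0.18941892987662526 0.09879760779828235
chips in tray [[-0.0501  0.0265]
 [-0.0474  0.0013]
 [-0.0492 -0.0303]
 [-0.0739  0.0287]
 [-0.0757 -0.0006]
 [-0.0754 -0.0258]]
```

>>> {"method": "step_arm", "body": {
  "hand": -1,
  "steps": [
    {"slide":[0,0,-0.01],"twist":[0,0,0.132]},
    {"slide":[0,0,-0.01],"twist":[0,0,0.132]},
    {"slide":[-0.026,0.0465,0],"twist":[0,0,0]},
    {"slide":[-0.026,0.0465,0],"twist":[0,0,0]},
    {"slide":[-0.026,0.0465,0],"twist":[0,0,0]},
    {"slide":[-0.026,0.0465,0],"twist":[0,0,0]},
    {"slide":[-0.026,0.0465,0],"twist":[0,0,0]},
    {"slide":[-0.026,0.0465,0],"twist":[0,0,0]},
    {"slide":[-0.026,0.0465,0],"twist":[0,0,0]},
    {"slide":[-0.026,0.0465,0],"twist":[0,0,0]}
  ]
}}

```text
t: 1.35
tool_pos: [0.3795, -0.1772, 0.2511]
tool_rot: [-0.038, 0.999, 0.0, 0.0]
contact_force: [1.2, 0.4, -0.8]
gripper_width: 0.0854
grip_force: 0.0
```

>>> {"method": "step_arm", "body": {
  "steps": [
    {"slide":[-0.026,0.0465,0],"twist":[0,0,0]},
    {"slide":[-0.026,0.0465,0],"twist":[0,0,0]},
    {"slide":[-0.026,0.0465,0],"twist":[0,0,0]},
    {"slide":[-0.026,0.0465,0],"twist":[0,0,0]},
    {"slide":[-0.026,0.0465,0],"twist":[0,0,0]},
    {"slide":[-0.026,0.0465,0],"twist":[0,0,0]},
    {"slide":[-0.026,0.0465,0],"twist":[0,0,0]},
    {"slide":[-0.026,0.0465,0],"twist":[0,0,0]},
    {"slide":[0,0,0],"twist":[0,0,0]},
    {"slide":[0,0,0],"twist":[0,0,0]}
  ]
}}

```text
t: 2.6
tool_pos: [0.5583, 0.2076, 0.2508]
tool_rot: [-0.038, 0.999, -0.0, -0.0]
contact_force: [-0.7, -0.6, 0.2]
gripper_width: 0.0854
grip_force: 0.0
```

```bash
cat >> h.py <<'E'
from scipy.spatial.transform import Rotation as Rn
np.set_printoptions(precision=4,suppress=True)
def to(p=None,yaw=None,tilt=0):
    """tool-frame slide (after twist) & twist to reach world TCP p, tool x heading yaw deg; tilt deg = lip-down about tool y"""
    o=bot.get_obs(); R=Rn.from_quat(o['tool_rot']); x=R.as_matrix()[:,0]
    print('t',round(o['t'],2),'pos',o['tool_pos'],'heading',np.degrees(np.arctan2(x[1],x[0])).round(2),'w',round(o['gripper_width'],4),'F',o['contact_force'])
    T=R
    if yaw is not None:
        a=np.radians(yaw); T=Rn.from_matrix(np.c_[[np.cos(a),np.sin(a),0],[np.sin(a),-np.cos(a),0],[0,0,-1]])*Rn.from_rotvec([0,np.radians(tilt),0])
        print('twist',(R.inv()*T).as_rotvec())
    if p is not None: print('slide now-axes',R.inv().apply(np.array(p)-o['tool_pos']),'after-twist axes',T.inv().apply(np.array(p)-o['tool_pos']))
E
python3 - <<'E'
from h import *
c=lambda u,v:(25+u/3,188+v/3)
k=world('top',[c(467,6),c(497,259),c(40,308),c(15,57)],.12); print(k)
s=(k[0]+k[1])/2; e=(k[2]+k[3])/2; v=e-s; L=np.linalg.norm(v); print('L',L,'yaw',np.degrees(np.arctan2(v[1],v[0])),'hopper',s+v/L*.085, e-v/L*.255,np.linalg.norm(k[0]-k[1]))
to([.559,.212,.138],184.4)
im=bot.read_camera('wrist');cal=bot.calibration('wrist');cv2.imwrite('pics/w1.png',im[:,:,::-1]);print(pix('wrist',[[.559,.2115,.165],[.56,.2127,.131]],cal))
E
```

```text
[[0.661  0.1187 0.12  ]
 [0.4735 0.0996 0.12  ]
 [0.4462 0.4354 0.12  ]
 [0.6317 0.4528 0.12  ]]
L 0.3361686054372813 yaw 94.82932965017322 hopper [0.5601 0.1938 0.12  ] [0.5604 0.19   0.12  ] 0.18850387709128558
t 2.6 pos [0.5583 0.2076 0.2508] heading -175.64 w 0.0854 F [-0.6697 -0.5626  0.2129]
twist [-0.0007 -0.001  -0.0007]
slide now-axes [-0.0011  0.0044  0.1127] after-twist axes [-0.001   0.0043  0.1128]
[[324.4246 242.6346]
 [325.3928 229.2696]]
```

View pics/w1.png

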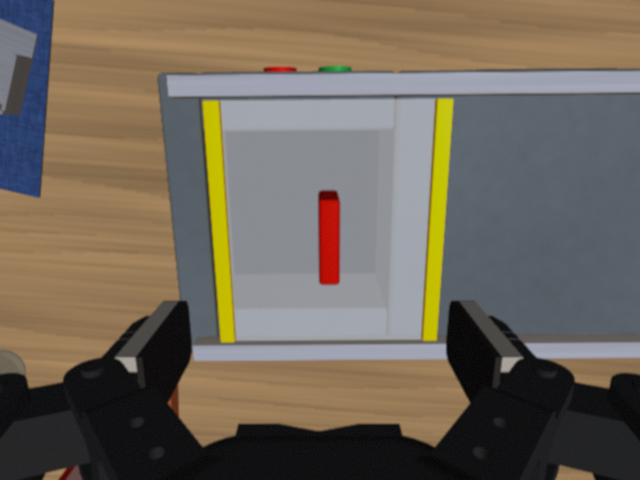

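>>> {"method": "step_arm", "body": {
  "steps": [
    {"slide":[0,0.0055,0.028],"twist":[0,0,0]},
    {"slide":[0,0,0.035],"twist":[0,0,0]},
    {"slide":[0,0,0.03],"twist":[0,0,0]},
    {"slide":[0,0,0.02],"twist":[0,0,0]},
    {"slide":[0,0,0],"twist":[0,0,0]},
    {"slide":[0,0,0],"twist":[0,0,0]},
    {"slide":[0,0,0],"twist":[0,0,0]},
    {"slide":[0,0,0],"twist":[0,0,0]},
    {"slide":[0,0,0],"twist":[0,0,0]},
    {"slide":[0,0,0],"twist":[0,0,0]}
  ]
}}

```text
t: 3.9
tool_pos: [0.5581, 0.2132, 0.1384]
tool_rot: [-0.038, 0.999, 0.0, -0.0]
contact_force: [-0.2, 0.1, 0.0]
gripper_width: 0.0853
grip_force: 0.0
```

>>> {"method": "step_arm", "body": {
  "hand": 1,
  "steps": [
    {"slide":[0,0,0],"twist":[0,0,0]},
    {"slide":[0,0,0],"twist":[0,0,0]},
    {"slide":[0,0,0],"twist":[0,0,0]},
    {"slide":[0,0,0],"twist":[0,0,0]},
    {"slide":[0,0,0],"twist":[0,0,0]},
    {"slide":[0,0,0],"twist":[0,0,0]},
    {"slide":[0,0,0],"twist":[0,0,0]},
    {"slide":[0,0,0],"twist":[0,0,0]},
    {"slide":[0,0,0],"twist":[0,0,0]},
    {"slide":[0,0,0],"twist":[0,0,0]}
  ]
}}

```text
t: 5.15
tool_pos: [0.558, 0.2132, 0.1384]
tool_rot: [-0.038, 0.999, 0.0, 0.0]
contact_force: [-2.0, -0.8, 1.5]
gripper_width: 0.0111
grip_force: 60.9
```

>>> {"method": "step_arm", "body": {
  "steps": [
    {"slide":[0,0.01,0],"twist":[0,0,0]},
    {"slide":[0,0.02,0],"twist":[0,0,0]},
    {"slide":[0,0.02,0],"twist":[0,0,0]},
    {"slide":[0,0.02,0],"twist":[0,0,0]},
    {"slide":[0,0.02,0],"twist":[0,0,0]},
    {"slide":[0,0.02,0],"twist":[0,0,0]},
    {"slide":[0,0.01,0],"twist":[0,0,0]},
    {"slide":[0,0.003,0],"twist":[0,0,0]},
    {"slide":[0,0.002,0],"twist":[0,0,0]},
    {"slide":[0,0.002,0],"twist":[0,0,0]}
  ]
}}

```text
t: 6.4
tool_pos: [0.5472, 0.3413, 0.1384]
tool_rot: [-0.039, 0.999, -0.0, -0.001]
contact_force: [-7.2, -2.1, 5.9]
gripper_width: 0.011
grip_force: 61.4
```

>>> {"method": "step_arm", "body": {
  "steps": [
    {"slide":[0,0.001,0],"twist":[0,0,0]},
    {"slide":[0,0.001,0],"twist":[0,0,0]},
    {"slide":[0,0.001,0],"twist":[0,0,0]},
    {"slide":[0,0.001,0],"twist":[0,0,0]},
    {"slide":[0,0,0],"twist":[0,0,0]},
    {"slide":[0,0,0],"twist":[0,0,0]},
    {"slide":[0,0,0],"twist":[0,0,0]},
    {"slide":[0,0,0],"twist":[0,0,0]},
    {"slide":[0,0,0],"twist":[0,0,0]},
    {"slide":[0,0,0],"twist":[0,0,0]}
  ]
}}

```text
t: 7.65
tool_pos: [0.5469, 0.3446, 0.1384]
tool_rot: [-0.038, 0.999, -0.0, -0.001]
contact_force: [-7.4, -3.7, 5.7]
gripper_width: 0.0107
grip_force: 61.4
```

>>> {"method": "step_arm", "body": {
  "steps": [
    {"slide":[0,0.001,0],"twist":[0,0,0]},
    {"slide":[0,0.001,0],"twist":[0,0,0]},
    {"slide":[0,0.001,0],"twist":[0,0,0]},
    {"slide":[0,0.001,0],"twist":[0,0,0]},
    {"slide":[0,0.001,0],"twist":[0,0,0]},
    {"slide":[0,0.001,0],"twist":[0,0,0]},
    {"slide":[0,0,0],"twist":[0,0,0]},
    {"slide":[0,0,0],"twist":[0,0,0]},
    {"slide":[0,0,0],"twist":[0,0,0]},
    {"slide":[0,0,0],"twist":[0,0,0]}
  ]
}}

```text
t: 8.9
tool_pos: [0.5468, 0.3447, 0.1385]
tool_rot: [-0.037, 0.999, -0.005, -0.002]
contact_force: [-7.9, -21.9, 7.9]
gripper_width: 0.011
grip_force: 62.1
```

>>> {"method": "step_arm", "body": {
  "hand": -0.2,
  "steps": [
    {"slide":[0,-0.003,0],"twist":[0,0,0]},
    {"slide":[0,-0.002,0],"twist":[0,0,0]},
    {"slide":[0,0,0],"twist":[0,0,0]},
    {"slide":[0,0,0],"twist":[0,0,0]},
    {"slide":[0,0,-0.02],"twist":[0,0,0]},
    {"slide":[0,0,-0.045],"twist":[0,0,0]},
    {"slide":[0,0,-0.04],"twist":[0,0,0]},
    {"slide":[0,0,0],"twist":[0,0,0.134]},
    {"slide":[0,0,0],"twist":[0,0,0.134]},
    {"slide":[0,0,0],"twist":[0,0,0.134]}
  ]
}}

```text
t: 10.15
tool_pos: [0.5482, 0.345, 0.2453]
tool_rot: [0.165, 0.986, 0.001, 0.001]
contact_force: [0.6, 0.6, -0.4]
gripper_width: 0.0513
grip_force: 0.0
```

```bash
python3 - <<'E'
from h import *
to([.511,-.1015,.22],161.8)
E
```

```text
t 10.15 pos [0.5482 0.345  0.2453] heading 161.06 w 0.0513 F [ 0.5566  0.5967 -0.3796]
twist [ 0.0018  0.001  -0.0129]
slide now-axes [-0.1097 -0.4344  0.0246] after-twist axes [-0.1041 -0.4358  0.0253]
```

>>> {"method": "step_arm", "body": {
  "hand": -1,
  "steps": [
    {"slide":[-0.0137,-0.0543,0.003],"twist":[0,0,-0.013]},
    {"slide":[-0.013,-0.0543,0.003],"twist":[0,0,0]},
    {"slide":[-0.013,-0.0543,0.003],"twist":[0,0,0]},
    {"slide":[-0.013,-0.0543,0.003],"twist":[0,0,0]},
    {"slide":[-0.013,-0.0543,0.003],"twist":[0,0,0]},
    {"slide":[-0.013,-0.0543,0.003],"twist":[0,0,0]},
    {"slide":[-0.013,-0.0543,0.003],"twist":[0,0,0]},
    {"slide":[-0.013,-0.0543,0.003],"twist":[0,0,0]},
    {"slide":[0,0,0],"twist":[0,0,0]},
    {"slide":[0,0,0],"twist":[0,0,0]}
  ]
}}

```text
t: 11.4
tool_pos: [0.5133, -0.1008, 0.2206]
tool_rot: [0.156, 0.988, 0.0, 0.001]
contact_force: [0.2, 0.9, 0.5]
gripper_width: 0.0852
grip_force: 0.0
```

```bash
python3 - <<'E'
from h import *
to([.511,-.1015,.065],161.8)
cal=bot.calibration('wrist');im=bot.read_camera('wrist');cv2.imwrite('pics/w2.png',im[:,:,::-1])
a=np.radians(-18.2);u=np.array([np.cos(a),np.sin(a),0]);n=np.array([-u[1],u[0],0])
g=np.array([.511,-.1015,0])
print('handle top pred',pix('wrist',[g+[0,0,.085]+sx*.014*u+sy*.007*n for sx,sy in ((0,0),(1,1),(1,-1),(-1,-1),(-1,1))],cal))
print('lip ends pred',pix('wrist',[g+[0,0,.003]-.084*u+sy*.038*n for sy in (1,-1)],cal))
np.savez('w2cal.npz',**cal)
E
```

```text
t 11.4 pos [ 0.5133 -0.1008  0.2206] heading 162.01 w 0.0852 F [0.2379 0.9437 0.4961]
twist [0.0008 0.0015 0.0036]
slide now-axes [ 0.0022 -0.0015  0.1556] after-twist axes [ 0.002  -0.0014  0.1556]
handle top pred [[314.4416 218.0216]
 [324.7791 238.2511]
 [304.0592 238.1924]
 [303.8314 197.2585]
 [325.0947 197.3245]]
lip ends pred [[362.7595  92.6554]
 [267.745   92.2945]]
```

View pics/w2.png

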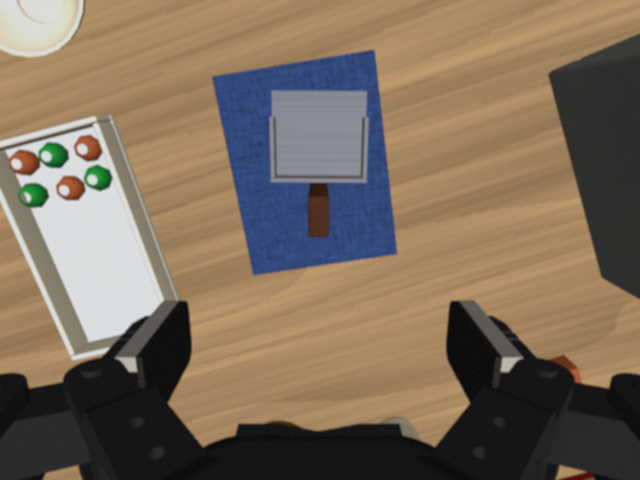

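>>> {"method": "step_arm", "body": {
  "steps": [
    {"slide":[0.002,0.0013,0.04],"twist":[0,0,0.0036]},
    {"slide":[0,0,0.045],"twist":[0,0,0]},
    {"slide":[0,0,0.045],"twist":[0,0,0]},
    {"slide":[0,0,0.03],"twist":[0,0,0]},
    {"slide":[0,0,0.0116],"twist":[0,0,0]},
    {"slide":[0,0,0],"twist":[0,0,0]},
    {"slide":[0,0,0],"twist":[0,0,0]},
    {"slide":[0,0,0],"twist":[0,0,0]},
    {"slide":[0,0,0],"twist":[0,0,0]},
    {"slide":[0,0,0],"twist":[0,0,0]}
  ]
}}

```text
t: 12.7
tool_pos: [0.5117, -0.0989, 0.048]
tool_rot: [0.158, 0.987, 0.0, 0.0]
contact_force: [-0.7, 0.3, 0.9]
gripper_width: 0.0856
grip_force: 0.0
```

>>> {"method": "step_arm", "body": {
  "hand": 1,
  "steps": [
    {"slide":[0,0,0],"twist":[0,0,0]},
    {"slide":[0,0,0],"twist":[0,0,0]},
    {"slide":[0,0,0],"twist":[0,0,0]},
    {"slide":[0,0,0],"twist":[0,0,0]},
    {"slide":[0,0,0],"twist":[0,0,0]},
    {"slide":[0,0,0],"twist":[0,0,0]},
    {"slide":[0,0,0],"twist":[0,0,0]},
    {"slide":[0,0,0],"twist":[0,0,0]},
    {"slide":[0,0,0],"twist":[0,0,0]},
    {"slide":[0,0,0],"twist":[0,0,0]}
  ]
}}

```text
t: 13.95
tool_pos: [0.5116, -0.0988, 0.0477]
tool_rot: [0.158, 0.987, 0.0, 0.0]
contact_force: [0.5, -0.2, 1.0]
gripper_width: 0.0134
grip_force: 58.5
```

```bash
python3 - <<'E'
from h import *
# tray (z=.03 rim) & chips via w2 picture as second measurement
cal=dict(np.load('w2cal.npz'))
t=world('wrist',[(109,117),(179,297),(75,358)],.03,cal);print(t)
v=t[1]-t[0]
print('long edge yaw',np.degrees(np.arctan2(v[1],v[0])),np.linalg.norm(v), 'short',np.linalg.norm(t[1]-t[2]),'ctr',(t[0]+t[2])/2)
ch=world('wrist',[(24,162),(54,155),(88,148),(34,196),(70,188),(98,178)],.018,cal);print(ch)
# scoop placed flat in tray
a=np.radians(-4.0);u=np.array([np.cos(a),np.sin(a),0])
for cx in (.045,):
  sc=np.array([.4875,-.2961,.005])+cx*u; p=sc+.049*u+[0,0,.046]; print('scoop ctr',sc,'TCP',p)
  to(p+[0,0,.06],176.)
E
```

```text
[[ 0.4015 -0.2282  0.03  ]
 [ 0.5525 -0.2352  0.03  ]
 [ 0.5776 -0.3442  0.03  ]]
long edge yaw -2.6789920022980347 0.15117705425734979 short 0.11186575952740999 ctr [ 0.4895 -0.2862  0.03  ]
[[ 0.4103 -0.3129  0.018 ]
 [ 0.4127 -0.2876  0.018 ]
 [ 0.4161 -0.2595  0.018 ]
 [ 0.4374 -0.3184  0.018 ]
 [ 0.4405 -0.2875  0.018 ]
 [ 0.4402 -0.2624  0.018 ]]
scoop ctr [ 0.5324 -0.2992  0.005 ] TCP [ 0.5813 -0.3027  0.051 ]
t 13.95 pos [ 0.5116 -0.0988  0.0477] heading 161.85 w 0.0134 F [ 0.5036 -0.2108  0.9612]
twist [ 0.      0.0001 -0.247 ]
slide now-axes [-0.1297 -0.172  -0.0633] after-twist axes [-0.0837 -0.1985 -0.0633]
```

>>> {"method": "step_arm", "body": {
  "steps": [
    {"slide":[0,0,-0.02],"twist":[0,0,0]},
    {"slide":[0,0,-0.04],"twist":[0,0,0]},
    {"slide":[0,0,-0.04],"twist":[0,0,0]},
    {"slide":[0,0,0],"twist":[0,0,-0.1235]},
    {"slide":[0,0,0],"twist":[0,0,-0.1235]},
    {"slide":[-0.015,-0.05,0],"twist":[0,0,0]},
    {"slide":[-0.015,-0.05,0],"twist":[0,0,0]},
    {"slide":[-0.015,-0.05,0],"twist":[0,0,0]},
    {"slide":[-0.015,-0.047,0],"twist":[0,0,0]},
    {"slide":[0,0,0],"twist":[0,0,0]}
  ]
}}

```text
t: 15.2
tool_pos: [0.5569, -0.3021, 0.1454]
tool_rot: [0.037, 0.999, 0.0, -0.002]
contact_force: [0.4, 1.5, -1.0]
gripper_width: 0.0136
grip_force: 59.0
```

```bash
python3 - <<'E'
from h import *
to([.5583,-.299,.0497],176.)
cal=bot.calibration('wrist');im=bot.read_camera('wrist');np.savez('w3cal.npz',**cal)
s=bot.read_camera('top')
a=cv2.resize(s[190:330,320:420],(400,560),interpolation=cv2.INTER_CUBIC)
w=cv2.copyMakeBorder(cv2.resize(im,(400,300)),0,260,0,0,cv2.BORDER_CONSTANT)
cv2.imwrite('pics/m3.png',np.hstack([w,a])[:,:,::-1]); cv2.imwrite('pics/w3.png',im[:,:,::-1])
E
```

```text
t 15.2 pos [ 0.5569 -0.3021  0.1454] heading 175.77 w 0.0136 F [ 0.3837  1.5006 -1.0045]
twist [ 0.0007 -0.0036 -0.0039]
slide now-axes [-0.0015  0.0031  0.0957] after-twist axes [-0.0011  0.0032  0.0957]
```

View pics/m3.png

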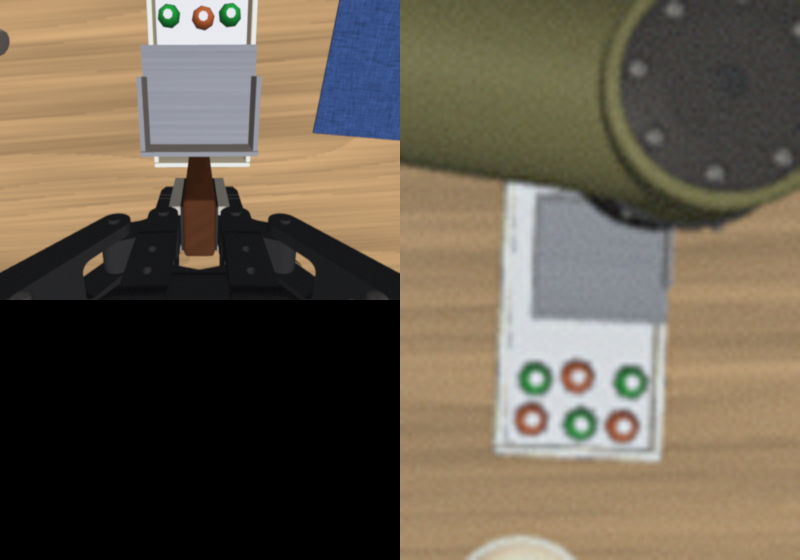

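```bash
python3 - <<'E'
from h import *
f=lambda u,v:(320+(u-400)/4,190+v/4)
l=world('top',[f(533,318),f(666,322)],.102);print('lip top-cam',l,l.mean(0))
t=world('top',[f(495,454),f(661,460)],.03);print('tray near edge',t,t.mean(0))
a=np.radians(-4);n=np.array([-np.sin(a),np.cos(a)]);print('lateral lip-tray (top)',(l.mean(0)-t.mean(0))[:2]@n)
tc=np.array([.5569,-.3021]);u=np.array([np.cos(a),np.sin(a)]);print('lip from TCP: expected',tc-.084*u)
cal=dict(np.load('w3cal.npz'))
im=cv2.imread('pics/w3.png');h=cv2.cvtColor(im,cv2.COLOR_BGR2HSV)
for r in (2,8,50,60): print(r,[int(x) for x in np.flatnonzero((h[r,:,1]<60)[1:]!=(h[r,:,1]<60)[:-1])])
print('wrist lip ends', np.flatnonzero(h[80,:,1]<60)[[0,-1]])
lw=world('wrist',[(227,75),(410,75)],.102,cal);print(lw.mean(0))
ch=world('wrist',[(270,25),(325,27),(368,24)],.018,cal);print(ch)
E
```

```text
lip top-cam [[ 0.4749 -0.2605  0.102 ]
 [ 0.4708 -0.3349  0.102 ]] [ 0.4729 -0.2977  0.102 ]
tray near edge [[ 0.3958 -0.2411  0.03  ]
 [ 0.3898 -0.3387  0.03  ]] [ 0.3928 -0.2899  0.03  ]
lateral lip-tray (top) -0.0021920843681519065
lip from TCP: expected [ 0.4731 -0.2962]
2 [233, 412]
8 [233, 262, 277, 357, 376, 411, 540, 541]
50 [5, 235, 409, 532, 533]
60 [13, 236, 409, 530, 531]
wrist lip ends [  0 527]
[ 0.4738 -0.2949  0.102 ]
[[ 0.4367 -0.3201  0.018 ]
 [ 0.4401 -0.2885  0.018 ]
 [ 0.4403 -0.2636  0.018 ]]
```

>>> {"method": "step_arm", "body": {
  "steps": [
    {"slide":[-0.0015,0.0025,0.03],"twist":[0,-0.0036,-0.004]},
    {"slide":[0,0,0.03],"twist":[0,0,0]},
    {"slide":[0,0,0.02],"twist":[0,0,0]},
    {"slide":[0,0,0.01],"twist":[0,0,0]},
    {"slide":[0,0,0.003],"twist":[0,0,0]},
    {"slide":[0,0,0.002],"twist":[0,0,0]},
    {"slide":[0,0,0.001],"twist":[0,0,0]},
    {"slide":[0,0,0],"twist":[0,0,0]},
    {"slide":[0,0,0],"twist":[0,0,0]},
    {"slide":[0,0,0],"twist":[0,0,0]}
  ]
}}

```text
t: 16.55
tool_pos: [0.5596, -0.2972, 0.0518]
tool_rot: [0.033, 0.999, -0.0, 0.002]
contact_force: [-0.7, -1.2, -0.0]
gripper_width: 0.0136
grip_force: 59.1
```

```bash
python3 -c "
from h import *
to([.5583,-.2995,.0497],176.);print(bot.get_obs()['wrist_torque'])"
```

```text
t 16.55 pos [ 0.5596 -0.2972  0.0518] heading 176.23 w 0.0136 F [-0.6755 -1.2233 -0.0411]
twist [0.     0.0037 0.004 ]
slide now-axes [ 0.0012 -0.0024  0.0021] after-twist axes [ 0.0012 -0.0024  0.0021]
[ 0.0457 -0.0075 -0.032 ]
```

>>> {"method": "step_arm", "body": {
  "steps": [
    {"slide":[0,0,0.0015],"twist":[0,0,0]},
    {"slide":[0,0,0.0015],"twist":[0,0,0]},
    {"slide":[0.006,0,0],"twist":[0,0,0]},
    {"slide":[0.006,0,0],"twist":[0,0,0]},
    {"slide":[0.006,0,0],"twist":[0,0,0]},
    {"slide":[0.006,0,0],"twist":[0,0,0]},
    {"slide":[0.006,0,0],"twist":[0,0,0]},
    {"slide":[0.006,0,0],"twist":[0,0,0]},
    {"slide":[0.006,0,0],"twist":[0,0,0]},
    {"slide":[0.006,0,0],"twist":[0,0,0]}
  ]
}}

```text
t: 17.8
tool_pos: [0.5124, -0.2945, 0.05]
tool_rot: [0.033, 0.999, -0.001, 0.003]
contact_force: [2.5, -1.4, 5.2]
gripper_width: 0.0132
grip_force: 60.0
```

>>> {"method": "step_arm", "body": {
  "steps": [
    {"slide":[0.006,0,0],"twist":[0,0,0]},
    {"slide":[0.006,0,0],"twist":[0,0,0]},
    {"slide":[0.005,0,0],"twist":[0,0,0]},
    {"slide":[0.004,0,0],"twist":[0,0,0]},
    {"slide":[0.003,0,0],"twist":[0,0,0]},
    {"slide":[0,0,0],"twist":[0,0,0]},
    {"slide":[0,0,0],"twist":[0,0,0]},
    {"slide":[0,0,0],"twist":[0,0,0]},
    {"slide":[0,0,0],"twist":[0,0,0]},
    {"slide":[0,0,0],"twist":[0,0,0]}
  ]
}}

```text
t: 19.05
tool_pos: [0.4885, -0.2929, 0.0499]
tool_rot: [0.033, 0.999, -0.001, 0.003]
contact_force: [2.6, -0.4, 5.4]
gripper_width: 0.0133
grip_force: 60.1
```

```bash
python3 - <<'E'
from h import *
to([.4856,-.292,.0497],176.)
im=bot.read_camera('wrist');s=bot.read_camera('scene')
a=cv2.resize(s[215:305,230:310],(540,600),interpolation=cv2.INTER_CUBIC)[:, :400]
w=cv2.copyMakeBorder(cv2.resize(im[:400],(400,250)),0,350,0,0,cv2.BORDER_CONSTANT)
cv2.imwrite('pics/m4.png',np.hstack([w,a])[:,:,::-1])
E
```

```text
t 19.05 pos [ 0.4885 -0.2929  0.0499] heading 176.25 w 0.0133 F [ 2.6296 -0.4429  5.4106]
twist [-0.0012  0.0062  0.0043]
slide now-axes [0.0029 0.0007 0.0002] after-twist axes [0.0029 0.0007 0.0002]
```

View pics/m4.png

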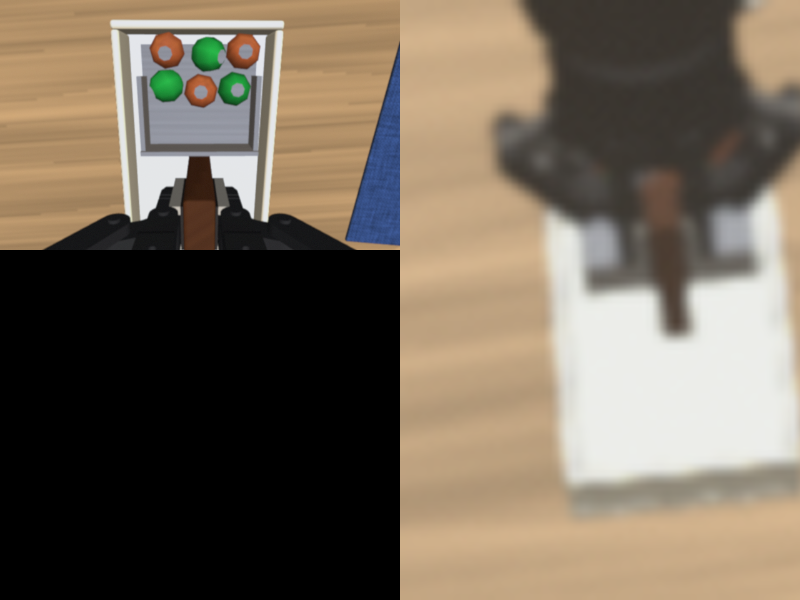

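>>> {"method": "step_arm", "body": {
  "steps": [
    {"slide":[0.0025,0,0],"twist":[0,0,0]},
    {"slide":[0.0025,0,0],"twist":[0,0,0]},
    {"slide":[0,0,-0.001],"twist":[0,0,0]},
    {"slide":[-0.0046,0,-0.0018],"twist":[0,0.1,0]},
    {"slide":[-0.0046,0,-0.0018],"twist":[0,0.1,0]},
    {"slide":[-0.0046,0,-0.0018],"twist":[0,0.1,0]},
    {"slide":[-0.0046,0,-0.0018],"twist":[0,0.1,0]},
    {"slide":[-0.0046,0,-0.0018],"twist":[0,0.1,0]},
    {"slide":[-0.0046,0,-0.0018],"twist":[0,0.1,0]},
    {"slide":[0,0,0],"twist":[0,0,0]}
  ]
}}

```text
t: 20.4
tool_pos: [0.5108, -0.2934, 0.0493]
tool_rot: [0.031, 0.954, 0.01, -0.297]
contact_force: [0.1, 0.2, -3.1]
gripper_width: 0.0133
grip_force: 59.1
```

```bash
python3 - <<'E'
from h import *
to()
im=bot.read_camera('wrist')
cv2.imwrite('pics/w5.png',cv2.resize(im[:400],(480,300))[:,:,::-1])
E
```

```text
t 20.4 pos [ 0.5108 -0.2934  0.0493] heading 176.3 w 0.0133 F [ 0.0628  0.1989 -3.1271]
```

View pics/w5.png

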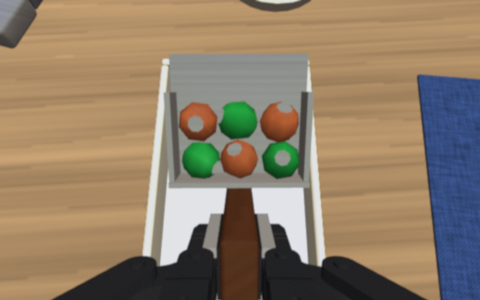

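>>> {"method": "step_arm", "body": {
  "steps": [
    {"slide":[0.008,0,-0.012],"twist":[0,0,0]},
    {"slide":[0.017,0,-0.025],"twist":[0,0,0]},
    {"slide":[0.02,0,-0.029],"twist":[0,0,0]},
    {"slide":[0.02,0,-0.029],"twist":[0,0,0]},
    {"slide":[0.02,0,-0.029],"twist":[0,0,0]},
    {"slide":[0.015,0.01,-0.022],"twist":[0,0,0]},
    {"slide":[0.007,0.02,-0.011],"twist":[0,0,0]},
    {"slide":[0,0.03,0],"twist":[0,0,0]},
    {"slide":[0,0.03,0],"twist":[0,0,0]},
    {"slide":[0,0.03,0],"twist":[0,0,0]}
  ]
}}

```text
t: 21.7
tool_pos: [0.5187, -0.1723, 0.2433]
tool_rot: [0.031, 0.955, 0.01, -0.293]
contact_force: [0.8, 0.7, -2.9]
gripper_width: 0.0134
grip_force: 59.2
```

```bash
python3 - <<'E'
from h import *
to([.60,.19,.25])
E
```

```text
t 21.7 pos [ 0.5187 -0.1723  0.2433] heading 176.28 w 0.0134 F [ 0.7662  0.6986 -2.9265]
slide now-axes [-0.0439  0.3668 -0.0375] after-twist axes [-0.0439  0.3668 -0.0375]
```

>>> {"method": "step_arm", "body": {
  "steps": [
    {"slide":[-0.004,0.035,-0.003],"twist":[0,0,0]},
    {"slide":[-0.005,0.043,-0.004],"twist":[0,0,0]},
    {"slide":[-0.005,0.045,-0.005],"twist":[0,0,0]},
    {"slide":[-0.005,0.045,-0.005],"twist":[0,0,0]},
    {"slide":[-0.005,0.045,-0.005],"twist":[0,0,0]},
    {"slide":[-0.005,0.045,-0.005],"twist":[0,0,0]},
    {"slide":[-0.005,0.04,-0.005],"twist":[0,0,0]},
    {"slide":[-0.005,0.032,-0.004],"twist":[0,0,0]},
    {"slide":[-0.004,0.02,-0.002],"twist":[0,0,0]},
    {"slide":[0,0.009,0],"twist":[0,0,0]}
  ]
}}

```text
t: 22.95
tool_pos: [0.5989, 0.1819, 0.2502]
tool_rot: [0.031, 0.955, 0.009, -0.294]
contact_force: [-0.4, -1.3, -2.0]
gripper_width: 0.0133
grip_force: 59.1
```

```bash
python3 - <<'E'
from h import *
to([.645,.195,.215],176.28,0)
print(bot.get_obs()['q'])
E
```

```text
t 22.95 pos [0.5989 0.1819 0.2502] heading 176.33 w 0.0133 F [-0.3862 -1.2969 -2.0015]
twist [-0.0002 -0.5973  0.0008]
slide now-axes [-0.0571  0.016   0.0037] after-twist axes [-0.0451  0.016   0.0352]
[ 0.4375  0.6373  0.8784 -0.376  -2.3135 -2.2574]
```

>>> {"method": "step_arm", "body": {
  "steps": [
    {"slide":[-0.0145,0.006,0.001],"twist":[0,-0.15,0]},
    {"slide":[-0.0142,0.006,0.003],"twist":[0,-0.15,0]},
    {"slide":[-0.0136,0,0.005],"twist":[0,-0.15,0]},
    {"slide":[-0.0127,0,0.007],"twist":[0,-0.15,0]},
    {"slide":[0.0013,0,0.0017],"twist":[0,-0.147,0]},
    {"slide":[0.0013,0,0.0017],"twist":[0,-0.147,0]},
    {"slide":[0.0013,0,0.0017],"twist":[0,-0.147,0]},
    {"slide":[0.0138,0,-0.0065],"twist":[0,-0.175,0]},
    {"slide":[0.0125,0,-0.009],"twist":[0,-0.175,0]},
    {"slide":[0.0107,0,-0.011],"twist":[0,-0.175,0]}
  ]
}}

```text
t: 24.2
tool_pos: [0.5965, 0.1685, 0.2294]
tool_rot: [0.005, 0.896, -0.012, 0.445]
contact_force: [1.1, -1.2, 0.8]
gripper_width: 0.0133
grip_force: 59.2
```

```bash
python3 - <<'E'
from h import *
to([.594,.195,.21],176.28,-60)
im=bot.read_camera('wrist')
s=bot.read_camera('scene')
a=cv2.resize(s[150:290,380:560],(540,420),interpolation=cv2.INTER_CUBIC)
w=cv2.copyMakeBorder(cv2.resize(im,(240,180)),0,240,0,0,cv2.BORDER_CONSTANT)
cv2.imwrite('pics/m6.png',np.hstack([w,a])[:,:,::-1])
E
```

```text
t 24.2 pos [0.5965 0.1685 0.2294] heading -179.85 w 0.0133 F [ 1.1403 -1.1885  0.7819]
twist [ 0.0284 -0.1248  0.0392]
slide now-axes [0.0169 0.0268 0.0091] after-twist axes [0.0189 0.0263 0.0061]
```

View pics/m6.png

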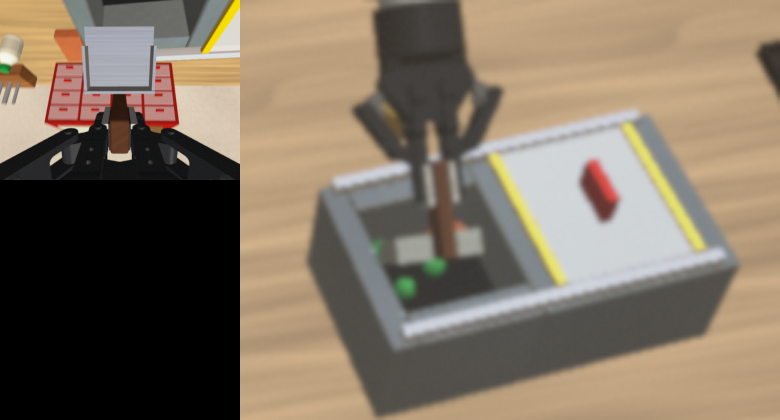

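>>> {"method": "step_arm", "body": {
  "steps": [
    {"slide":[-0.016,0,-0.012],"twist":[0,0,0]},
    {"slide":[-0.024,0,-0.018],"twist":[0,0,0]},
    {"slide":[-0.024,0,-0.018],"twist":[0,0,0]},
    {"slide":[0,0,0],"twist":[0,0.12,0]},
    {"slide":[0,0,0],"twist":[0,0.16,0]},
    {"slide":[0,0,0],"twist":[0,0.16,0]},
    {"slide":[0,0,0],"twist":[0,0.16,0]},
    {"slide":[0,0,0],"twist":[0,0.16,0]},
    {"slide":[0,0,0],"twist":[0,0.12,0]},
    {"slide":[0,0,0],"twist":[0,0,0]}
  ]
}}

```text
t: 25.55
tool_pos: [0.6007, 0.1695, 0.3112]
tool_rot: [0.013, 1.0, -0.006, 0.018]
contact_force: [0.8, 0.3, -1.7]
gripper_width: 0.0133
grip_force: 59.2
```

```bash
python3 - <<'E'
from h import *
to([.5117,-.0988,.20],162)
E
```

```text
t 25.55 pos [0.6007 0.1695 0.3112] heading 178.47 w 0.0133 F [ 0.8127  0.289  -1.6758]
twist [-0.0054  0.0382  0.2873]
slide now-axes [ 0.0859 -0.2694  0.111 ] after-twist axes [ 0.0018 -0.2827  0.1112]
```

>>> {"method": "step_arm", "body": {
  "steps": [
    {"slide":[0,0,0],"twist":[-0.003,0.019,0.144]},
    {"slide":[0,0,0],"twist":[-0.003,0.019,0.144]},
    {"slide":[0,-0.035,0.005],"twist":[0,0,0]},
    {"slide":[0,-0.05,0.01],"twist":[0,0,0]},
    {"slide":[0,-0.055,0.02],"twist":[0,0,0]},
    {"slide":[0.002,-0.055,0.026],"twist":[0,0,0]},
    {"slide":[0,-0.05,0.03],"twist":[0,0,0]},
    {"slide":[0,-0.037,0.02],"twist":[0,0,0]},
    {"slide":[0,0,0],"twist":[0,0,0]},
    {"slide":[0,0,0],"twist":[0,0,0]}
  ]
}}

```text
t: 26.8
tool_pos: [0.5112, -0.0982, 0.2027]
tool_rot: [0.156, 0.988, 0.001, 0.003]
contact_force: [-0.0, -0.5, -0.7]
gripper_width: 0.0131
grip_force: 59.2
```

```bash
python3 - <<'E'
from h import *
to([.5117,-.0988,.0485],162)
im=bot.read_camera('top');cv2.imwrite('pics/top7.png',im[:,:,::-1])
h=cv2.cvtColor(im,cv2.COLOR_RGB2HSV)
g=cv2.inRange(h,(45,90,40),(80,255,255)); o=cv2.inRange(h,(3,100,60),(14,255,255))
for nm,m in (('green',g),('orange',o)):
    n,l,s,c=cv2.connectedComponentsWithStats(m); print(nm,[(int(s[i,4]),c[i].round().tolist()) for i in range(1,n) if s[i,4]>8 and 185<c[i][1]<320 and c[i][0]<420])
print(pix('top',[[.5595,.195,.05],[.5595+.06,.195+.06,.05],[.5595-.06,.195-.06,.05],[.4875,-.296,.005]]))
E
```

```text
t 26.8 pos [ 0.5112 -0.0982  0.2027] heading 162.07 w 0.0131 F [-0.0303 -0.4611 -0.6897]
twist [0.0027 0.0065 0.0012]
slide now-axes [ 0.0004 -0.0009  0.1542] after-twist axes [-0.0006 -0.0005  0.1542]
green [(48, [164.0, 234.0])]
orange []
[[155.184  238.3728]
 [129.1048 213.3791]
 [181.3567 263.4559]
 [364.8948 264.1176]]
```

>>> {"method": "step_arm", "body": {
  "steps": [
    {"slide":[0,-0.0005,0.04],"twist":[0.0025,0.0065,0]},
    {"slide":[0,0,0.04],"twist":[0,0,0]},
    {"slide":[0,0,0.035],"twist":[0,0,0]},
    {"slide":[0,0,0.02],"twist":[0,0,0]},
    {"slide":[0,0,0.01],"twist":[0,0,0]},
    {"slide":[0,0,0.005],"twist":[0,0,0]},
    {"slide":[0,0,0.003],"twist":[0,0,0]},
    {"slide":[0,0,0.001],"twist":[0,0,0]},
    {"slide":[0,0,0],"twist":[0,0,0]},
    {"slide":[0,0,0],"twist":[0,0,0]}
  ]
}}

```text
t: 28.1
tool_pos: [0.5112, -0.0989, 0.048]
tool_rot: [0.156, 0.988, -0.0, -0.001]
contact_force: [0.1, 0.2, -1.4]
gripper_width: 0.0133
grip_force: 59.2
```

```bash
python3 - <<'E'
from h import *
to([.5117,-.0988,.0485],162)
im=bot.read_camera('top');h=cv2.cvtColor(im,cv2.COLOR_RGB2HSV).astype(int)
r=h[208:270,128:186]; print('rows 208.. hue class (g/o/.) cols128..')
for row in r[::2]: print(''.join('g' if 40<p[0]<85 and p[1]>70 else 'o' if (p[0]<16 or p[0]>172) and p[1]>90 else 'y' if 20<p[0]<35 and p[1]>100 else '#' if p[2]<60 else '.' for p in row))
t=h[220:308,343:390]; print('tray coloured px',((t[:,:,1]>90)).sum())
E
```

```text
t 28.1 pos [ 0.5112 -0.0989  0.048 ] heading 162.06 w 0.0133 F [ 0.126   0.1514 -1.446 ]
twist [-0.0005 -0.0019  0.0011]
slide now-axes [-0.0004  0.0003 -0.0005] after-twist axes [-0.0004  0.0003 -0.0005]
rows 208.. hue class (g/o/.) cols128..
..................................###..#.###.............#
.................##..###..##.#.##.#####.####............##
#.###.#.########.#.#########################.............#
#.##.########################################............#
#####################g#######################............#
###g#########################################.............
#############################################............#
#############################################............#
##########g################g##################............
##############################################............
##############################################............
################################g#############............
#################################gggggggg#####............
################################gggggggggg#####...........
#######################g######
[... 293 characters left out ...]
g############y###..........###
###################ggggggggg##y####y.#.#...............#..
############################........y................y.###
###############.y#.#......y............................###
########................................................##
....y......y............................................##
........................................................##
.y........y..............................................#
.......y................................y................#
......................................................y...
..........................................................
..........................................................
tray coloured px 459
```

>>> {"method": "step_arm", "body": {
  "steps": [
    {"slide":[0,0,0.0005],"twist":[0,0,0]},
    {"slide":[0,0,0.0005],"twist":[0,0,0]},
    {"slide":[0,0,0],"twist":[0,0,0]},
    {"slide":[0,0,0],"twist":[0,0,0]},
    {"slide":[0,0,0],"twist":[0,0,0]},
    {"slide":[0,0,0],"twist":[0,0,0]},
    {"slide":[0,0,0],"twist":[0,0,0]},
    {"slide":[0,0,0],"twist":[0,0,0]},
    {"slide":[0,0,0],"twist":[0,0,0]},
    {"slide":[0,0,0],"twist":[0,0,0]}
  ]
}}

```text
t: 29.4
tool_pos: [0.5113, -0.099, 0.0477]
tool_rot: [0.156, 0.988, -0.0, -0.001]
contact_force: [-3.4, 0.8, 5.5]
gripper_width: 0.0132
grip_force: 60.3
```

>>> {"method": "step_arm", "body": {
  "hand": -0.2,
  "steps": [
    {"slide":[0,0,0],"twist":[0,0,0]},
    {"slide":[0,0,0],"twist":[0,0,0]},
    {"slide":[0,0,0],"twist":[0,0,0]},
    {"slide":[0,0,0],"twist":[0,0,0]},
    {"slide":[0,0,-0.01],"twist":[0,0,0]},
    {"slide":[0,0,-0.04],"twist":[0,0,0]},
    {"slide":[0,0,-0.06],"twist":[0,0,0]},
    {"slide":[0,0,-0.06],"twist":[0,0,0]},
    {"slide":[0,0,-0.06],"twist":[0,0,0]},
    {"slide":[0,0,0],"twist":[0,0,0]}
  ]
}}

```text
t: 30.65
tool_pos: [0.5131, -0.0995, 0.2838]
tool_rot: [0.156, 0.988, 0.001, 0.004]
contact_force: [-0.4, 0.3, -0.7]
gripper_width: 0.0513
grip_force: 0.0
```

```bash
python3 - <<'E'
from h import *
to([.555,.26,.30],184.8)
E
```

```text
t 30.65 pos [ 0.5131 -0.0995  0.2838] heading 162.04 w 0.0513 F [-0.3965  0.3311 -0.744 ]
twist [ 0.0008  0.0082 -0.3972]
slide now-axes [ 0.0708  0.355  -0.016 ] after-twist axes [-0.0719  0.3547 -0.0162]
```

>>> {"method": "step_arm", "body": {
  "steps": [
    {"slide":[0,0,0],"twist":[0,0,-0.132]},
    {"slide":[0,0,0],"twist":[0,0,-0.132]},
    {"slide":[0,0,0],"twist":[0,0,-0.133]},
    {"slide":[-0.012,0.0591,0],"twist":[0,0,0]},
    {"slide":[-0.012,0.0591,0],"twist":[0,0,0]},
    {"slide":[-0.012,0.0591,0],"twist":[0,0,0]},
    {"slide":[-0.012,0.0591,0],"twist":[0,0,0]},
    {"slide":[-0.012,0.0591,0],"twist":[0,0,0]},
    {"slide":[-0.012,0.0591,0],"twist":[0,0,0]},
    {"slide":[0,0,0],"twist":[0,0,0]}
  ]
}}

```text
t: 31.9
tool_pos: [0.5529, 0.264, 0.2744]
tool_rot: [-0.044, 0.999, -0.001, -0.003]
contact_force: [-0.6, -0.6, 0.2]
gripper_width: 0.0508
grip_force: 0.0
```

```bash
python3 - <<'E'
from h import *
to([.547,.344,.1385],184.8)
im=bot.read_camera('wrist');t=bot.read_camera('top')
a=cv2.resize(t[215:315,240:400],(480,300),interpolation=cv2.INTER_CUBIC)
w=cv2.resize(im[:340],(560,298)); w=cv2.copyMakeBorder(w,0,2,0,0,cv2.BORDER_CONSTANT)
a=cv2.copyMakeBorder(a,0,0,0,80,cv2.BORDER_CONSTANT)
cv2.imwrite('pics/m8.png',np.vstack([w,a])[:,:,::-1])
E
```

```text
t 31.9 pos [0.5529 0.264  0.2744] heading -174.95 w 0.0508 F [-0.5946 -0.615   0.2286]
twist [-0.0011 -0.0058  0.0043]
slide now-axes [-0.002   0.0804  0.1358] after-twist axes [-0.0008  0.0803  0.1359]
```

View pics/m8.png

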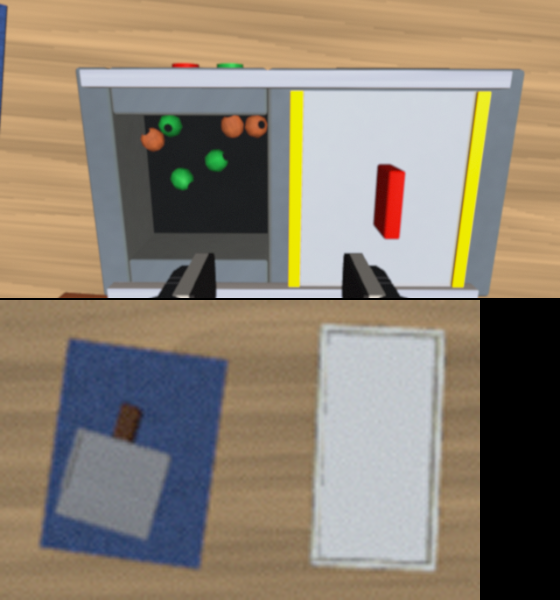

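The last picture shows all six chips on the hopper floor, the tray empty and the scoop upright on its mat. Next I shut the guard.

>>> {"method": "step_arm", "body": {
  "hand": -0.2,
  "steps": [
    {"slide":[-0.001,0.04,0],"twist":[0,-0.006,0.004]},
    {"slide":[0,0.04,0],"twist":[0,0,0]},
    {"slide":[0,0,0.03],"twist":[0,0,0]},
    {"slide":[0,0,0.04],"twist":[0,0,0]},
    {"slide":[0,0,0.04],"twist":[0,0,0]},
    {"slide":[0,0,0.02],"twist":[0,0,0]},
    {"slide":[0,0,0.005],"twist":[0,0,0]},
    {"slide":[0,0,0],"twist":[0,0,0]},
    {"slide":[0,0,0],"twist":[0,0,0]},
    {"slide":[0,0,0],"twist":[0,0,0]}
  ]
}}

```text
t: 33.25
tool_pos: [0.5488, 0.3407, 0.1428]
tool_rot: [-0.04, 0.999, 0.001, 0.002]
contact_force: [-0.9, 0.4, -0.4]
gripper_width: 0.051
grip_force: 0.0
```

>>> {"method": "step_arm", "body": {
  "hand": 1,
  "steps": [
    {"slide":[0,0,0],"twist":[0,0,0]},
    {"slide":[0,0,0],"twist":[0,0,0]},
    {"slide":[0,0,0],"twist":[0,0,0]},
    {"slide":[0,0,0],"twist":[0,0,0]},
    {"slide":[0,0,0],"twist":[0,0,0]},
    {"slide":[0,0,0],"twist":[0,0,0]},
    {"slide":[0,0,0],"twist":[0,0,0]},
    {"slide":[0,0,0],"twist":[0,0,0]},
    {"slide":[0,0,0],"twist":[0,0,0]},
    {"slide":[0,0,0],"twist":[0,0,0]}
  ]
}}

```text
t: 34.5
tool_pos: [0.5486, 0.3405, 0.142]
tool_rot: [-0.04, 0.999, 0.0, 0.002]
contact_force: [-2.5, 0.8, 3.9]
gripper_width: 0.0108
grip_force: 60.4
```

>>> {"method": "step_arm", "body": {
  "steps": [
    {"slide":[0,-0.01,0],"twist":[0,0,0]},
    {"slide":[0,-0.02,0],"twist":[0,0,0]},
    {"slide":[0,-0.02,0],"twist":[0,0,0]},
    {"slide":[0,-0.02,0],"twist":[0,0,0]},
    {"slide":[0,-0.02,0],"twist":[0,0,0]},
    {"slide":[0,-0.02,0],"twist":[0,0,0]},
    {"slide":[0,-0.02,0],"twist":[0,0,0]},
    {"slide":[0,-0.01,0],"twist":[0,0,0]},
    {"slide":[0,-0.002,0],"twist":[0,0,0]},
    {"slide":[0,0,0],"twist":[0,0,0]}
  ]
}}

```text
t: 35.75
tool_pos: [0.5607, 0.1973, 0.142]
tool_rot: [-0.04, 0.999, -0.0, 0.003]
contact_force: [6.1, -1.3, 4.3]
gripper_width: 0.0105
grip_force: 60.3
```

>>> {"method": "step_arm", "body": {
  "steps": [
    {"slide":[0,-0.001,0],"twist":[0,0,0]},
    {"slide":[0,-0.001,0],"twist":[0,0,0]},
    {"slide":[0,-0.001,0],"twist":[0,0,0]},
    {"slide":[0,-0.001,0],"twist":[0,0,0]},
    {"slide":[0,-0.001,0],"twist":[0,0,0]},
    {"slide":[0,-0.001,0],"twist":[0,0,0]},
    {"slide":[0,-0.001,0],"twist":[0,0,0]},
    {"slide":[0,-0.001,0],"twist":[0,0,0]},
    {"slide":[0,0,0],"twist":[0,0,0]},
    {"slide":[0,0,0],"twist":[0,0,0]}
  ]
}}

```text
t: 37.0
tool_pos: [0.5609, 0.1951, 0.1419]
tool_rot: [-0.041, 0.999, 0.004, 0.003]
contact_force: [2.8, 18.2, 5.8]
gripper_width: 0.0109
grip_force: 60.5
```

>>> {"method": "step_arm", "body": {
  "hand": -0.2,
  "steps": [
    {"slide":[0,0,0],"twist":[0,0,0]},
    {"slide":[0,0,0],"twist":[0,0,0]},
    {"slide":[0,0,0],"twist":[0,0,0]},
    {"slide":[0,0,0],"twist":[0,0,0]},
    {"slide":[0,0,0],"twist":[0,0,0]},
    {"slide":[0,0,-0.02],"twist":[0,0,0]},
    {"slide":[0,0,-0.04],"twist":[0,0,0]},
    {"slide":[0,0,-0.04],"twist":[0,0,0]},
    {"slide":[0,0,-0.03],"twist":[0,0,0]},
    {"slide":[0,0,0],"twist":[0,0,0]}
  ]
}}

```text
t: 38.25
tool_pos: [0.561, 0.1909, 0.2766]
tool_rot: [-0.04, 0.999, 0.002, 0.005]
contact_force: [1.1, 0.7, -0.2]
gripper_width: 0.0512
grip_force: 0.0
```

```bash
python3 - <<'E'
from h import *
to()
cal=bot.calibration('wrist');im=bot.read_camera('wrist');h=cv2.cvtColor(im,cv2.COLOR_RGB2HSV)
m=cv2.inRange(h,(20,120,120),(35,255,255))
n,l,s,c=cv2.connectedComponentsWithStats(m)
k=[i for i in range(1,n) if s[i,4]>400]; w=world('wrist',[c[i] for i in k],.131,cal)
print([s[i,4] for i in k],w,'mid',w.mean(0))
r=cv2.inRange(h,(0,180,100),(6,255,255));n,l,s,c=cv2.connectedComponentsWithStats(r)
print([(int(s[i,4]),world('wrist',[c[i]],.16,cal)) for i in range(1,n) if s[i,4]>400])
E
```

```text
t 38.25 pos [0.561  0.1909 0.2766] heading -175.42 w 0.0512 F [ 1.0606  0.668  -0.2318]
[np.int32(2884), np.int32(3006)] [[0.5489 0.1266 0.131 ]
 [0.5406 0.2635 0.131 ]] mid [0.5447 0.195  0.131 ]
[(1320, array([[0.5598, 0.1963, 0.16  ]]))]
```

```bash
python3 -c "
from bench import bot
print(bot.sign_off())"
```

```text
the job is handed in; nothing more can be done
None
```

The job is handed in at about 38 s: all six chips are in the hopper, the empty scoop is back upright on its mat, and the guard was opened to its stop and then slid shut to its stop.

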